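# Slide the wax pot under the rail to the blue ring

### The job

Slide the lidded pot along the hob from the red ring to the blue ring, passing under the rail, without lifting or tipping it; the rail blocks the gripper, so change from one pot handle to the other on the way. Finish with the pot on the blue ring, roughly centred, pressed home until you feel it bear on the low end stop there and left touching it, its handles pointing along the hob; be gentle with the stop, don't knock the rail, and leave the jar, marker mug and hoop alone.

Things in the scene. Friction and masses are not known exactly. Their poses are not given: they have to be found in the camera images.
- pot_center (a point): centre, half-way up, of the white lidded pot with a blue band: 104 mm diameter, 94 mm high (lid included), 0.5 to 1.0 kg, standing freely on the hob. Sliding it takes roughly 2 to 7 N. Its z axis is up, its y axis runs through both handles
- handle_a (a point): middle of the pot's straight black handle on its +y side. Both handles are flat bars that stick out 48 mm from the pot wall (200 mm over both), 22 mm wide, 16 mm thick; this point lies 78 mm from the pot's axis and 66 mm above the pot's underside. Grip it from above across its 22 mm width. Axes as the pot's
- handle_b (a point): middle of the like handle on the pot's -y side
- hob: fixed black-topped steel hob, 340 mm (its x) by 560 mm (its y, the long side, along which the pot slides), 45 mm high; origin at the centre of its underside. The flat top at 45 mm carries the rings, the stops and the rail. Turned by up to 0.2 rad from the world axes
- rail_mid (a point): middle of the round steel rail (14 mm thick) that bridges the hob across its middle, along the hob's x, half-way between the rings, 155 mm above the hob's top (200 mm above the table); its two posts, 14 mm thick, stand 145 mm either side of this point along the hob's x. The pot and its handles pass below it, the gripper does not
- ring_red: centre of the red ring mark (124 mm outside diameter, flat) on the hob's top, where the pot starts, about 155 mm from the rail. The red and the blue ring lie at opposite ends of the hob, either way round
- ring_blue: centre of the blue ring mark, same size, where the pot must end, at the other side of the rail
- stop_left: rigid low aluminium fence on the hob beyond the ring at the hob's +y end: 160 mm long along the hob's x, 30 mm high, foot on its far side. Origin: lower edge, middle of the face that looks at the ring (plane y = 0; the pot comes from -y). A touching pot has its axis 52 mm from the face, 3 to 13 mm past the ring's centre; its handle passes 28 mm above the fence
- stop_right: the like fence at the hob's -y end; its face is the plane y = 0 of its frame and the pot comes from +y
- jar_mid (a point): bystander: small translucent pale jar with black lid, 68 mm diameter, 100 mm high, on the table beyond the hob; this point is its centre
- marker_mug_mid (a point): bystander: white mug full of markers, 76 mm diameter, 160 mm high with the markers, beyond the hob; this point is on its axis 50 mm up
- hoop_mid (a point): bystander: wooden embroidery hoop lying flat, 150 mm diameter, 12 mm high, to the left of the hob; this point is its centre

How it is judged:
By the outcome, as a careful person would: the job done as asked, in the order asked, and still so for the second after the job is handed in, with the robot touching nothing.
It also fails if it takes over 58 s, if anything falls off the work surface, if the arm or the gripper's body presses on something with over 40 N, if the wrist force passes 120 N, or if a joint passes its speed limit or range.

### The arm

A 6-joint arm with a two-finger parallel gripper is mounted at the origin on the work surface. World frame = base frame: x ahead of the robot, y to its left, z up, the work surface at z = 0. Lengths are in m, angles in rad, forces in N, time in s.
With the tool pointing down it reaches from about 0.35 to 0.95 m from the base axis. Payload 17.4 kg.
Tool frame: the origin (TCP) lies at the very end of the fingers, on their centre line; the grasp point (between the pads) lies 19 mm behind it (arm.pinch_z is the distance from the TCP to the grasp point, in m); z points along the fingers, y is the line along which they close (so a half turn about z gives the same grasp; the last joint's range is limited). The gripper opens to 93 mm and grips with 3 to 60 N. Pads are 15 mm wide; open, the fingers measure 128 mm over their backs; the gripper's body (75 mm by 188 mm) begins 65 mm behind the grasp point.
Start: joints at [1.172, 0.116, 1.442, -0, 1.584, -0.038], TCP at [0.238, 0.632, 0.219] pointing down, gripper open.
Joint ranges: [-2.83, 2.83], [-0.83, 2.19], [0.07, 2.5], [-1.14, 4.28], [0.01, 3], [-2.97, 2.97]. Speed limits (rad/s): [1.89, 1.89, 2.22, 3.14, 3.14, 3.14].

### API

Orientations are given as a 3x3 rotation matrix whose columns are the frame's x, y, z axes.
In Python, from plant import arm, cams gives the robot as it stands.
- The arm moves only by the tool step_arm, never from a script. Its argument "motion" is a list of rows, each an object with "grip": the opening, from -1 (shut) to 1 (fully open), so that 0 is half open; "dp": the shift along the world's x, y, z in cm, a list of three; "turn": the turn about the world's z in degrees. A call has exactly 8 rows; each row is the pose to reach, as a shift and turn from the pose commanded when the call began; what a row does not reach only later rows make up. A row lasts 1/10 s, in which the tool goes at most 50 mm and 8.59 degrees, less where a joint would pass 70% of its speed; a pose out of reach is approached as far as the arm can. A call with a gripper value outside its range is refused whole. The fingers move at their own pace and stop on an object; the grip force is fixed at half the most. Time passes only in rows, so rows that repeat a pose let the fingers close, or fill a call up. It gives the time, the measured TCP pose, the force, the opening and the grip force at its end, in the units of the state.
- arm.sense(): the state, without advancing time (a new reading comes with each control period).
- cams.capture(name): name is "side" or "top" or "wrist"; returns a dict with "img" (420x560x3 uint8, red, green, blue), "vfov" (degrees; the focal length in pixels is half the picture's height over the tangent of half this angle, whatever the lens; pixels are square), "cx", "cy" (the principal point, pixels), "rvec" (rotation vector, rad) and "tvec" (3), from world to camera coordinates, as OpenCV has them. Camera axes: x right, y down, z forward; pixel columns grow to the right and rows downward; lengths in m; the calibration is good to about 2 mm. A picture is of the moment at which its call begins. There is no depth.
- arm.job_done(): hands the job in; it is judged then, once.
Trained networks look in a picture, given as the dict that the camera call returned (one of the last four; its "shot" number tells which), for a name from the list of things; names that differ only in an ending like _2 or _b are one class to them, and where a whole thing is asked for, a point or a joint stands for the part that bears it (a point fixed in the world has none). Each returns a list of dicts, best first, with "p" (0 to 1); they miss things now and then, are a little off and sometimes report something else, mostly with a low value. They report only what shows in the picture. A call takes as long as a camera call.
- cams.regions_of(thing, picture): "mask" (420x560 bool, what is visible of it) and "bbox" ([left, top, width, height] in pixels, round what is visible of it).
The state is a dict: "time_s": time; "joints": joint angles; "qvel": joint speeds; "joint_torque": joint torques, N m; "ee_pos": TCP position; "orientation": TCP orientation; "force": force on the tool from outside, world axes, zero at the start; "wrist_torque": the same for the moment, N m; "grip_width": finger opening in m; "grip_force": force on a finger pad.
Only numpy, scipy, OpenCV 4.12 (cv2) and the standard library are available. Lean on these libraries where they do the work, as an engineer would, in place of code of your own. Each camera call takes 0.05 s, during which the arm holds its last target. There are 200 camera calls.

## Working session

There is one attempt and no reset: what is moved stays moved. The work goes in short steps, Python scripts to look and compute and a tool call to move; the robot and the scene stay as the last step left them, time stands still between calls to the robot, and variables do not carry over. Pictures are saved under pics/ and viewed, at most 10 in all, crops included, and the job is handed in when it is done.

Besides the shell and the picture viewer there is one more tool, called after "Request:" by a JSON object that holds its "api" and its "payload", one argument or row to a line. step_arm: Moves the arm, as the interface text tells. Its arguments: {"type":"object","properties":{"motion":{"type":"array"}},"required":["motion"]}

```bash
mkdir -p pics; ls
cat > h.py <<'E'
import numpy as np, cv2
from plant import arm, cams
def K(d):
    f=d["img"].shape[0]/2/np.tan(np.radians(d["vfov"])/2)
    return np.array([[f,0,d["cx"]],[0,f,d["cy"]],[0,0,1]])
def unproj(d,uv,z):
    R=cv2.Rodrigues(np.array(d["rvec"],float))[0];t=np.array(d["tvec"],float)
    c=-R.T@t; r=R.T@np.linalg.inv(K(d))@np.array([uv[0],uv[1],1.])
    return c+r*(z-c[2])/r[2]
def proj(d,P):
    return cv2.projectPoints(np.array(P,float).reshape(-1,1,3),np.array(d["rvec"],float),np.array(d["tvec"],float),K(d),None)[0].reshape(-1,2)
def save(d,n): cv2.imwrite("pics/"+n,d["img"][:,:,::-1])
E
python3 - <<'E'
from h import *
for n in ("top","side"):
    d=cams.capture(n); save(d,n+"1.png")
    R=cv2.Rodrigues(np.array(d["rvec"],float))[0]; print(n,"cam",-R.T@np.array(d["tvec"]),R[2],d["vfov"])
    for t in ("pot_center","handle_a","hob","rail_mid","ring_red","ring_blue","stop_left","jar_mid","marker_mug_mid","hoop_mid"):
        for r in cams.regions_of(t,d)[:2]:
            ys,xs=np.nonzero(r["mask"]); print(n,t,round(r["p"],2),r["bbox"],len(xs),xs.mean().round(1),ys.mean().round(1), unproj(d,(xs.mean(),ys.mean()),.045).round(3))
E
```

```text
pics
top cam [0.45319786 0.1553206  1.15635999] [ 0.12970222  0.00938899 -0.99150854] 52.99842664099229
top pot_center 0.84 [357.8, 229.5, 78.9, 42.8] 2159 396.3 253.1 [ 0.473 -0.159  0.045]
top handle_a 0.89 [352.7, 231.3, 84.5, 47.1] 2175 395.6 252.7 [ 0.474 -0.158  0.045]
top hob 0.78 [214.9, 167.5, 227.8, 156.8] 21578 329.2 246.7 [0.493 0.015 0.045]
top rail_mid 0.87 [219.1, 168.9, 218.7, 155.0] 22243 329.2 246.6 [0.493 0.015 0.045]
top ring_red 0.78 [369.9, 227.3, 28.0, 20.8] 214 379.6 233.7 [ 0.524 -0.119  0.045]
top ring_blue 0.88 [252.1, 211.4, 40.4, 46.5] 1678 272.3 233.3 [0.531 0.164 0.045]
top ring_blue 0.68 [236.8, 202.2, 15.9, 64.3] 632 243.6 233.5 [0.532 0.24  0.045]
top stop_left 0.82 [234.8, 201.8, 19.4, 66.9] 637 243.5 233.8 [0.532 0.24  0.045]
top jar_mid 0.62 [345.6, 145.5, 28.2, 32.2] 688 358.5 160.8 [ 0.722 -0.072  0.045]
top jar_mid 0.32 [236.8, 203.1, 18.4, 63.6] 620 243.5 233.1 [0.533 0.24  0.045]
top marker_mug_mid 0.91 [270.1, 130.2, 27.9, 39.0] 891 283.3 149.4 [0.758 0.129 0.045]
top hoop_mid 0.65 [134.3, 280.2, 54.3, 57.4] 759 161.6 309.5 [0.34  0.455 0.04
[... 426 characters left out ...]
0.423 -0.217  0.045]
side rail_mid 0.79 [210.7, 139.4, 194.0, 186.5] 16588 312.2 229.4 [0.497 0.081 0.045]
side ring_red 0.63 [317.6, 165.4, 21.4, 27.5] 98 324.0 182.2 [ 0.514 -0.103  0.045]
side ring_blue 0.76 [264.2, 231.4, 48.2, 41.3] 1293 290.5 248.7 [0.533 0.16  0.045]
side stop_left 0.94 [251.4, 254.9, 61.5, 35.5] 1005 280.4 270.7 [0.536 0.232 0.045]
side stop_left 0.67 [323.5, 139.1, 41.0, 49.3] 1276 341.6 163.3 [ 0.484 -0.201  0.045]
side jar_mid 0.61 [245.3, 153.7, 22.9, 39.2] 752 255.0 172.3 [ 0.727 -0.074  0.045]
side marker_mug_mid 0.65 [201.2, 182.5, 32.6, 57.0] 1263 216.6 213.7 [0.768 0.116 0.045]
side hoop_mid 0.85 [294.9, 356.9, 67.3, 62.7] 612 326.7 385.4 [0.354 0.459 0.045]
```

Run:
```python
import cv2,numpy as np
a=cv2.imread("pics/top1.png")[120:350,180:460];b=cv2.imread("pics/side1.png")[110:310,180:430]
cv2.imwrite("pics/c1.png",cv2.resize(a,None,fx=2.8,fy=2.6 and 2.8 if 230*2.8<600 else 2.6)) if 0 else cv2.imwrite("pics/c1.png",cv2.resize(a,None,fx=2.6,fy=2.6,interpolation=2))
cv2.imwrite("pics/c2.png",cv2.resize(b,None,fx=3,fy=3,interpolation=2))
```

```text
(no output)
```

View pics/c1.png

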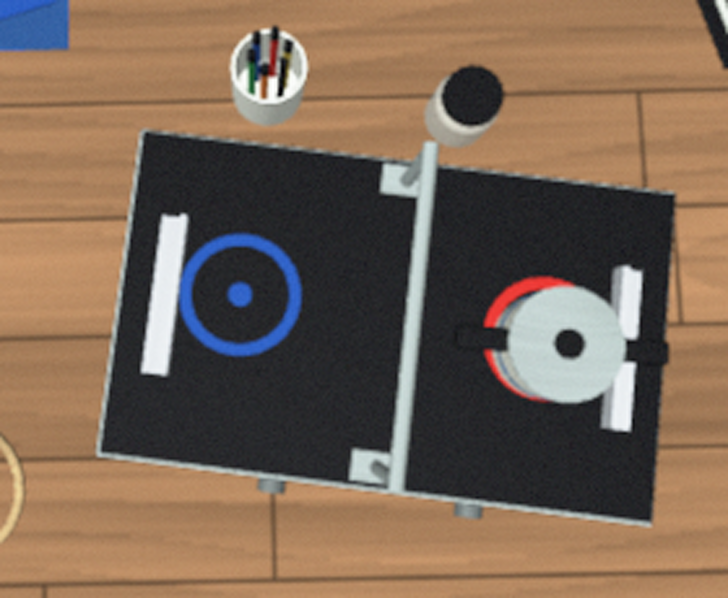

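View pics/c2.png

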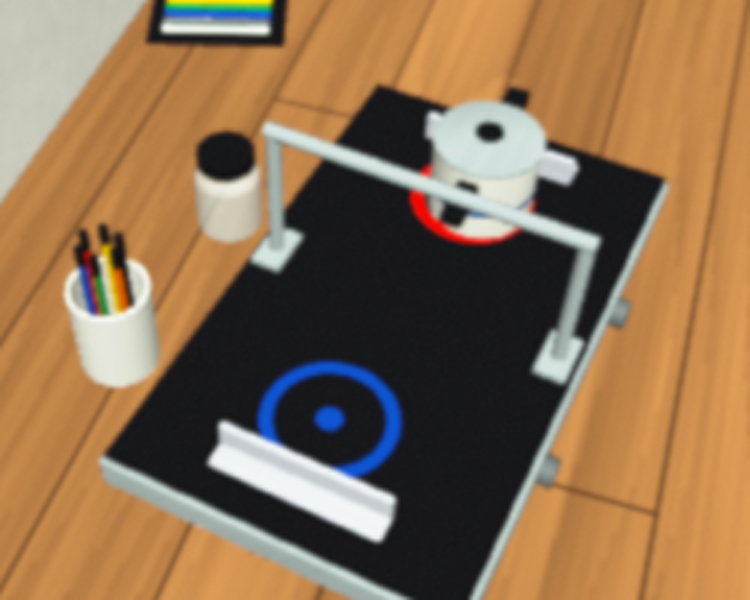

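The top view shows the pot and red ring at the right, around (399,252) in full-image pixels. The blue ring is at (272,233), and the rail crosses between them. The side view agrees, and the handles run roughly along the hob. Next I work out the geometry.

Run:
```python
from h import *
d=cams.capture("top")
f=lambda x,y:(180+x/2.6,120+y/2.6)
c=[unproj(d,f(*p),.045)[:2] for p in [(143,130),(674,193),(651,524),(98,455)]]
for p in c: print("corner",p.round(3))
print("sizes",[np.linalg.norm(c[i]-c[(i+1)%4]).round(3) for i in range(4)])
ce=np.mean(c,0); ys=(c[0]-c[1])+(c[3]-c[2]); yaw=np.arctan2(-ys[0],ys[1]); xs=(c[0]-c[3])+(c[1]-c[2]);print("centre",ce.round(4),"yaw",yaw, np.arctan2(xs[1],xs[0]))
b=unproj(d,f(240,294),.045);print("blue",b.round(4))
r1,r2=[unproj(d,f(*p),.207)[:2] for p in [(431,143),(398,491)]];print("rail",r1.round(3),r2.round(3),(r1+r2)/2,np.linalg.norm(r1-r2),np.arctan2(*(r1-r2)[::-1]))
h1=unproj(d,f(457,337),.118);h2=unproj(d,f(667,352),.118);print("handles",h1.round(4),h2.round(4),"mid",(h1+h2)/2,np.linalg.norm(h1-h2),"yaw",np.arctan2(-(h1-h2)[0],(h1-h2)[1]))
print("lid",unproj(d,f(569,343),.139).round(4), "lid rim", unproj(d,f(567,345),.13).round(4))
s=arm.sense();print(s["ee_pos"],s["orientation"],s["grip_width"],s["force"],arm.pinch_z)
```

```text
corner [0.704 0.261]
corner [ 0.626 -0.282]
corner [ 0.297 -0.236]
corner [0.374 0.309]
sizes [np.float64(0.549), np.float64(0.332), np.float64(0.55), np.float64(0.334)]
centre [0.5002 0.0129] yaw -0.14221284069831508 -0.1421487079316004
blue [0.5319 0.1638 0.045 ]
rail [ 0.65  -0.009] [0.351 0.032] [0.50040018 0.01191645] 0.30201891622325916 -0.13579194870086497
handles [ 0.4819 -0.0402  0.118 ] [ 0.4638 -0.2361  0.118 ] mid [ 0.47282465 -0.13814751  0.118     ] 0.19665628362222531 yaw -0.09215282904820275
lid [ 0.4736 -0.1389  0.139 ] lid rim [ 0.472  -0.1396  0.13  ]
[0.23829112 0.6315515  0.21866627] [[-9.35617843e-01  3.53014522e-01 -1.00375719e-05]
 [ 3.53014522e-01  9.35617843e-01  2.43649954e-06]
 [ 1.02514511e-05 -1.26377618e-06 -1.00000000e+00]] 0.09278925147307582 [-0.05610028  0.16670719 -0.53895196] 0.0188
```

Request:
{"api": "step_arm", "payload": {
  "motion": [
    {"grip":1,"dp":[0,-1,4.5],"turn":-8},
    {"grip":1,"dp":[1.5,-5,7],"turn":-16},
    {"grip":1,"dp":[3,-9.5,7],"turn":-24},
    {"grip":1,"dp":[4.5,-14,7],"turn":-32},
    {"grip":1,"dp":[6,-18.5,7],"turn":-40},
    {"grip":1,"dp":[7.5,-23,7],"turn":-48},
    {"grip":1,"dp":[9,-27.5,7],"turn":-56},
    {"grip":1,"dp":[10.5,-32,7],"turn":-64}
  ]
}}

```text
time_s: 1.95
ee_pos: [0.3434, 0.3098, 0.2888]
orientation: [[-0.088, 0.996, 0.001], [0.996, 0.088, 0.0], [0.0, 0.001, -1.0]]
force: [1.1, 0.6, 0.1]
grip_width: 0.0935
grip_force: 0.0
```

Request:
{"api": "step_arm", "payload": {
  "motion": [
    {"grip":1,"dp":[1.5,-4.5,0],"turn":-5},
    {"grip":1,"dp":[3,-9,0],"turn":-10.6},
    {"grip":1,"dp":[4.5,-13.5,0],"turn":-10.6},
    {"grip":1,"dp":[6,-18,0],"turn":-10.6},
    {"grip":1,"dp":[7.5,-22.5,0],"turn":-10.6},
    {"grip":1,"dp":[9,-27,0],"turn":-10.6},
    {"grip":1,"dp":[10.5,-31.5,0],"turn":-10.6},
    {"grip":1,"dp":[11,-36,0],"turn":-10.6}
  ]
}}

```text
time_s: 2.75
ee_pos: [0.4537, -0.0506, 0.2886]
orientation: [[0.092, 0.996, 0.0], [0.996, -0.092, 0.0], [0.0, 0.0, -1.0]]
force: [0.6, -0.6, -0.3]
grip_width: 0.0924
grip_force: 0.0
```

Request:
{"api": "step_arm", "payload": {
  "motion": [
    {"grip":0.5,"dp":[0.5,-4.5,0],"turn":0},
    {"grip":0.2,"dp":[1,-9,0],"turn":0},
    {"grip":0,"dp":[1.3,-13,0],"turn":0},
    {"grip":0,"dp":[1.3,-16.7,0],"turn":0},
    {"grip":0,"dp":[1.3,-16.7,0],"turn":0},
    {"grip":0,"dp":[1.3,-16.7,-3],"turn":0},
    {"grip":0,"dp":[1.3,-16.7,-3],"turn":0},
    {"grip":0,"dp":[1.3,-16.7,-3],"turn":0}
  ]
}}

```text
time_s: 3.55
ee_pos: [0.4662, -0.2149, 0.259]
orientation: [[0.091, 0.996, -0.0], [0.996, -0.091, 0.0], [0.0, -0.0, -1.0]]
force: [-0.9, -0.5, 1.2]
grip_width: 0.0465
grip_force: 0.0
```

Run:
```python
from h import *
d=cams.capture("wrist"); save(d,"w1.png")
s=arm.sense();print(s["ee_pos"],s["orientation"].round(3) if hasattr(s["orientation"],"round") else s["orientation"],s["grip_width"],s["time_s"])
for t in ("pot_center","handle_a","ring_red","stop_right"):
    for r in cams.regions_of(t,d)[:2]: print(t,r["p"],r["bbox"],r["mask"].sum())
P=np.array([[.4658,-.2157,.119],[.4638,-.2361,.119],[.473,-.138,.139]]);print(proj(d,P))
```

```text
[ 0.46647968 -0.21499639  0.2597891 ] [[ 0.091  0.996  0.001]
 [ 0.996 -0.091 -0.   ]
 [-0.     0.001 -1.   ]] 0.04634076025372478 3.6
pot_center 0.59 [215.8, 0.4, 139.4, 219.0] 17546
handle_a 0.82 [217.5, 0.8, 134.1, 218.6] 17453
ring_red 0.43 [215.6, 1.6, 141.6, 214.1] 17260
stop_right 0.72 [205.0, 163.3, 164.0, 33.2] 3206
[[279.59747764 192.10573632]
 [279.43315208 214.45654187]
 [279.77659784  99.17167689]]
```

View pics/w1.png

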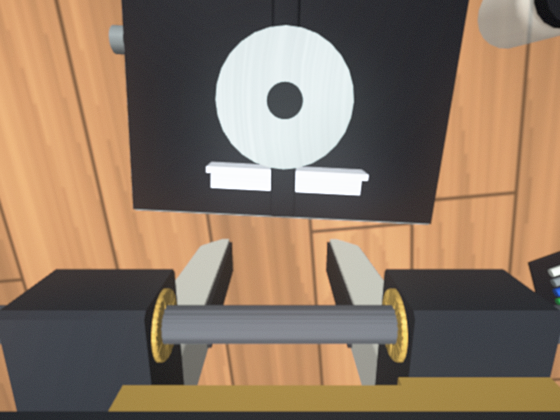

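The wrist view shows the handle centred at column ~284, about 4 px (3.5 mm) to +x of the fingers' centre at ~280. The fence is clear below. I'm correcting for this and descending.

Request:
{"api": "step_arm", "payload": {
  "motion": [
    {"grip":0,"dp":[0.3,0,-4],"turn":0},
    {"grip":0,"dp":[0.3,0,-8],"turn":0},
    {"grip":0,"dp":[0.3,0,-12],"turn":0},
    {"grip":0,"dp":[0.3,0,-14],"turn":0},
    {"grip":0,"dp":[0.3,0,-15.5],"turn":0},
    {"grip":0,"dp":[0.3,0,-16.7],"turn":0},
    {"grip":0,"dp":[0.3,0,-16.7],"turn":0},
    {"grip":-0.3,"dp":[0.3,0,-16.7],"turn":0}
  ]
}}

```text
time_s: 4.6
ee_pos: [0.4697, -0.2157, 0.0927]
orientation: [[0.092, 0.996, 0.001], [0.996, -0.092, -0.001], [-0.0, 0.001, -1.0]]
force: [-0.0, 0.4, -0.3]
grip_width: 0.0417
grip_force: 0.0
```

Request:
{"api": "step_arm", "payload": {
  "motion": [
    {"grip":-0.45,"dp":[0,0,0],"turn":0},
    {"grip":-0.5,"dp":[0,0,0],"turn":0},
    {"grip":-0.6,"dp":[0,0,0],"turn":0},
    {"grip":-0.8,"dp":[0,0,0],"turn":0},
    {"grip":-1,"dp":[0,0,0],"turn":0},
    {"grip":-1,"dp":[0,0,0],"turn":0},
    {"grip":-1,"dp":[0,0,0],"turn":0},
    {"grip":-1,"dp":[0,0,0],"turn":0}
  ]
}}

```text
time_s: 5.4
ee_pos: [0.4695, -0.2156, 0.0923]
orientation: [[0.092, 0.996, 0.001], [0.996, -0.092, -0.0], [-0.0, 0.001, -1.0]]
force: [-0.8, -0.2, 6.5]
grip_width: 0.0217
grip_force: 30.0
```

Request:
{"api": "step_arm", "payload": {
  "motion": [
    {"grip":-1,"dp":[0,0,0.03],"turn":0},
    {"grip":-1,"dp":[0.1,0.5,0.03],"turn":0},
    {"grip":-1,"dp":[0.2,1,0.03],"turn":0},
    {"grip":-1,"dp":[0.35,2,0.03],"turn":-0.4},
    {"grip":-1,"dp":[0.5,3,0.03],"turn":-0.8},
    {"grip":-1,"dp":[0.7,4,0.03],"turn":-1.2},
    {"grip":-1,"dp":[0.85,5,0.03],"turn":-1.6},
    {"grip":-1,"dp":[1,6,0.03],"turn":-2}
  ]
}}

```text
time_s: 6.2
ee_pos: [0.4794, -0.1558, 0.0924]
orientation: [[0.127, 0.992, 0.0], [0.992, -0.127, -0.002], [-0.002, 0.001, -1.0]]
force: [-1.1, -8.1, 3.6]
grip_width: 0.0214
grip_force: 30.0
```

Run:
```python
from h import *
d=cams.capture("wrist")
R=cv2.Rodrigues(np.array(d["rvec"],float))[0]; s=arm.sense(); print(-R.T@np.array(d["tvec"])-s["ee_pos"],R[2],s["wrist_torque"],s["force"],s["grip_width"])
```

```text
[0.00861038 0.07090991 0.16702464] [-0.03379051 -0.2607389  -0.96481782] [0.29414695 0.21030843 0.01800128] [-1.18538938  2.80611665  3.63621561] 0.021682345473089757
```

Request:
{"api": "step_arm", "payload": {
  "motion": [
    {"grip":-1,"dp":[0.15,1,0],"turn":-0.2},
    {"grip":-1,"dp":[0.35,2.4,0],"turn":-0.4},
    {"grip":-1,"dp":[0.6,4,0],"turn":-0.6},
    {"grip":-1,"dp":[0.85,5.6,0],"turn":-0.8},
    {"grip":-1,"dp":[1.1,7.2,0],"turn":-0.8},
    {"grip":-1,"dp":[1.35,8.8,0],"turn":-0.8},
    {"grip":-1,"dp":[1.55,10.2,0],"turn":-0.8},
    {"grip":-1,"dp":[1.65,11,0],"turn":-0.8}
  ]
}}

```text
time_s: 7.05
ee_pos: [0.496, -0.0454, 0.0923]
orientation: [[0.14, 0.99, 0.0], [0.99, -0.14, -0.001], [-0.001, 0.001, -1.0]]
force: [-1.3, -8.3, 5.2]
grip_width: 0.0216
grip_force: 30.0
```

Run:
```python
from h import *
d=cams.capture("top"); save(d,"t2.png"); a=d["img"][120:350,180:460,::-1]
cv2.imwrite("pics/c3.png",cv2.resize(a,None,fx=2.6,fy=2.6,interpolation=2)); s=arm.sense(); print(s["ee_pos"],s["force"])
```

```text
[ 0.49611649 -0.04464815  0.09232822] [0.51053565 1.74085216 3.28858133]
```

View pics/c3.png

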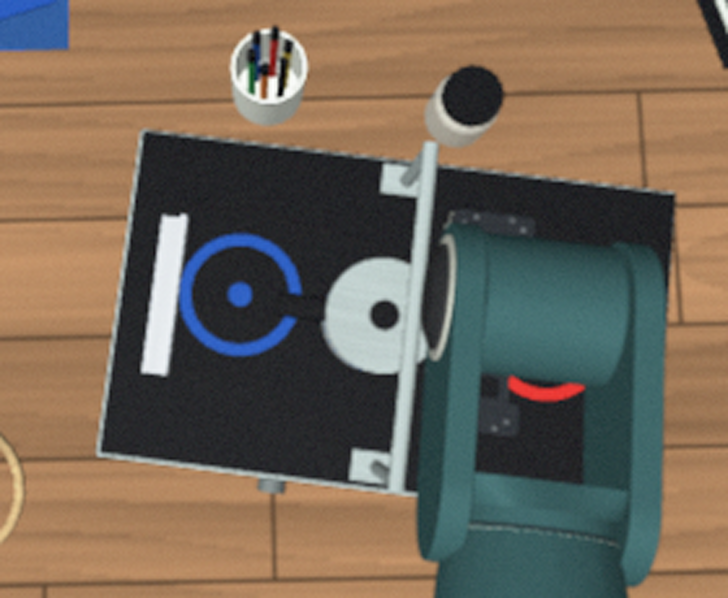

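The pot is now under the rail: knob at crop (384,315), leading handle at ~(300,306) over the blue ring, and the gripper clear of the rail. Now I release, lift and change handles.

Request:
{"api": "step_arm", "payload": {
  "motion": [
    {"grip":-0.5,"dp":[0,0,0],"turn":0},
    {"grip":-0.2,"dp":[0,0,0],"turn":0},
    {"grip":0,"dp":[0,0,0],"turn":0},
    {"grip":0,"dp":[0,0,0],"turn":0},
    {"grip":0,"dp":[0,0,2],"turn":0},
    {"grip":0,"dp":[0,0,6],"turn":0},
    {"grip":0,"dp":[0,0,10.5],"turn":0},
    {"grip":0,"dp":[0,0,15],"turn":0}
  ]
}}

```text
time_s: 7.9
ee_pos: [0.4954, -0.0456, 0.2435]
orientation: [[0.141, 0.99, -0.0], [0.99, -0.141, 0.0], [0.0, -0.0, -1.0]]
force: [0.6, 0.7, 0.6]
grip_width: 0.0469
grip_force: 0.0
```

Request:
{"api": "step_arm", "payload": {
  "motion": [
    {"grip":0,"dp":[0,0,4],"turn":0},
    {"grip":0,"dp":[0,0.5,5],"turn":0},
    {"grip":0,"dp":[0.5,4,5],"turn":0},
    {"grip":0,"dp":[1.1,8,5],"turn":0},
    {"grip":0,"dp":[1.7,12,5],"turn":0},
    {"grip":0,"dp":[2.2,15.5,5],"turn":0},
    {"grip":0,"dp":[2.2,15.5,3],"turn":0},
    {"grip":0,"dp":[2.2,15.5,3],"turn":0}
  ]
}}

```text
time_s: 8.7
ee_pos: [0.5171, 0.1102, 0.2689]
orientation: [[0.139, 0.99, -0.004], [0.99, -0.139, -0.001], [-0.001, -0.004, -1.0]]
force: [0.0, -0.6, -0.5]
grip_width: 0.0464
grip_force: 0.0
```

Run:
```python
from h import *
d=cams.capture("wrist"); save(d,"w2.png")
s=arm.sense();print(s["ee_pos"],s["time_s"],s["force"])
print(proj(d,[[.518,.110,.119],[.507,.033,.143],[.532,.164,.045],[.5,.012,.2]]), proj(d,[s["ee_pos"]]))
t=cams.capture("top"); a=t["img"][120:350,180:460,::-1]
cv2.imwrite("pics/c4.png",cv2.resize(a,None,fx=2.6,fy=2.6,interpolation=2))
print("pot knob seen earlier",unproj(t,(180+384/2.6,120+315/2.6),.141))
```

```text
[0.51729056 0.10958653 0.2704783 ] 8.75 [-0.3124723   0.36802704 -0.94211248]
[[281.56831266 188.45910401]
 [281.18138667 279.14155763]
 [287.57839706 121.96257871]
 [275.87010564 340.26994586]] [[280.74879841 257.49330728]]
pot knob seen earlier [0.502868   0.03043959 0.141     ]
```

View pics/w2.png

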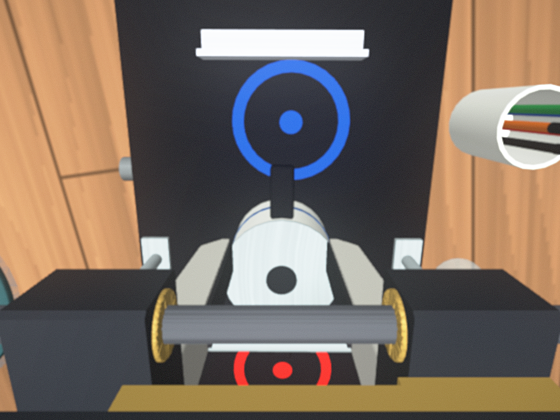

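The handle is at columns 271–294, 1 px from where I predicted. The blue ring centre is at (291,122), and the fence is level in the view, so the hob's yaw is confirmed. Descending and gripping.

Request:
{"api": "step_arm", "payload": {
  "motion": [
    {"grip":0,"dp":[0.1,0,-4],"turn":0},
    {"grip":0,"dp":[0.1,0,-8],"turn":0},
    {"grip":0,"dp":[0.1,0,-12],"turn":0},
    {"grip":0,"dp":[0.1,0,-14.5],"turn":0},
    {"grip":0,"dp":[0.1,0,-16.5],"turn":0},
    {"grip":0,"dp":[0.1,0,-17.7],"turn":0},
    {"grip":0,"dp":[0.1,0,-17.7],"turn":0},
    {"grip":-0.3,"dp":[0.1,0,-17.7],"turn":0}
  ]
}}

```text
time_s: 9.6
ee_pos: [0.5193, 0.1093, 0.0962]
orientation: [[0.141, 0.99, 0.001], [0.99, -0.141, 0.0], [0.0, 0.001, -1.0]]
force: [0.8, 0.5, -0.2]
grip_width: 0.0425
grip_force: 0.0
```

Request:
{"api": "step_arm", "payload": {
  "motion": [
    {"grip":-0.45,"dp":[0,0,0],"turn":0},
    {"grip":-0.5,"dp":[0,0,0],"turn":0},
    {"grip":-0.6,"dp":[0,0,0],"turn":0},
    {"grip":-0.8,"dp":[0,0,0],"turn":0},
    {"grip":-1,"dp":[0,0,0],"turn":0},
    {"grip":-1,"dp":[0,0,0],"turn":0},
    {"grip":-1,"dp":[0,0,0],"turn":0},
    {"grip":-1,"dp":[0,0,0],"turn":0}
  ]
}}

```text
time_s: 10.4
ee_pos: [0.5191, 0.1096, 0.0957]
orientation: [[0.14, 0.99, 0.001], [0.99, -0.14, 0.0], [0.0, 0.001, -1.0]]
force: [-1.0, 0.6, 6.4]
grip_width: 0.0218
grip_force: 30.0
```

Request:
{"api": "step_arm", "payload": {
  "motion": [
    {"grip":-1,"dp":[0.15,0.7,0.03],"turn":0},
    {"grip":-1,"dp":[0.4,2,0.03],"turn":0},
    {"grip":-1,"dp":[0.8,3.8,0.03],"turn":0},
    {"grip":-1,"dp":[1.2,5.6,0.03],"turn":0},
    {"grip":-1,"dp":[1.6,7.4,0.03],"turn":0},
    {"grip":-1,"dp":[2,9.2,0.03],"turn":0},
    {"grip":-1,"dp":[2.35,11,0.03],"turn":0},
    {"grip":-1,"dp":[2.6,12.3,0.03],"turn":0}
  ]
}}

```text
time_s: 11.2
ee_pos: [0.5449, 0.2328, 0.0953]
orientation: [[0.14, 0.99, -0.0], [0.99, -0.14, -0.002], [-0.002, 0.0, -1.0]]
force: [-1.4, -6.8, 3.6]
grip_width: 0.0217
grip_force: 30.0
```

Run:
```python
from h import *
d=cams.capture("side"); a=d["img"][160:360,180:430,::-1]
cv2.imwrite("pics/c5.png",cv2.resize(a,None,fx=3,fy=3,interpolation=2)); s=arm.sense(); print(s["ee_pos"],s["force"])
w=cams.capture("wrist");save(w,"w3.png")
```

```text
[0.5451308  0.23419779 0.09540439] [-2.61154859 -0.8160117   9.9997232 ]
```

View pics/c5.png

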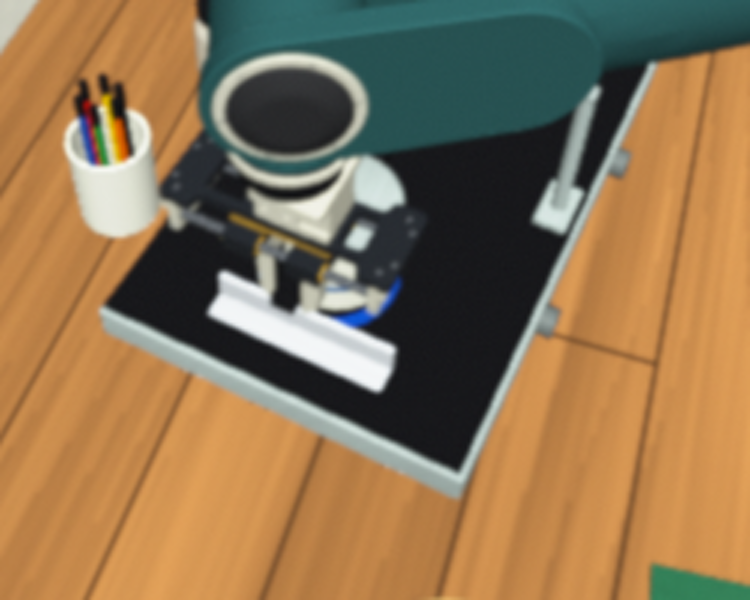

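Request:
{"api": "step_arm", "payload": {
  "motion": [
    {"grip":-1,"dp":[0.02,0.1,0.04],"turn":0},
    {"grip":-1,"dp":[0.04,0.2,0.04],"turn":0},
    {"grip":-1,"dp":[0.06,0.3,0.04],"turn":0},
    {"grip":-1,"dp":[0.08,0.4,0.04],"turn":0},
    {"grip":-1,"dp":[0.1,0.5,0.04],"turn":0},
    {"grip":-1,"dp":[0.12,0.6,0.04],"turn":0},
    {"grip":-1,"dp":[0.14,0.7,0.04],"turn":0},
    {"grip":-1,"dp":[0.16,0.8,0.04],"turn":0}
  ]
}}

```text
time_s: 12.1
ee_pos: [0.5463, 0.2397, 0.0955]
orientation: [[0.141, 0.99, -0.0], [0.99, -0.141, -0.001], [-0.001, -0.0, -1.0]]
force: [-1.4, -6.3, 2.6]
grip_width: 0.0219
grip_force: 30.0
```

Request:
{"api": "step_arm", "payload": {
  "motion": [
    {"grip":-1,"dp":[0.01,0.06,0],"turn":0},
    {"grip":-1,"dp":[0.02,0.12,0],"turn":0},
    {"grip":-1,"dp":[0.03,0.18,0],"turn":0},
    {"grip":-1,"dp":[0.03,0.24,0],"turn":0},
    {"grip":-1,"dp":[0.04,0.3,0],"turn":0},
    {"grip":-1,"dp":[0.05,0.36,0],"turn":0},
    {"grip":-1,"dp":[0.06,0.42,0],"turn":0},
    {"grip":-1,"dp":[0.07,0.48,0],"turn":0}
  ]
}}

```text
time_s: 12.9
ee_pos: [0.547, 0.2445, 0.0955]
orientation: [[0.141, 0.99, -0.0], [0.99, -0.141, -0.001], [-0.001, -0.0, -1.0]]
force: [-1.4, -5.6, 1.0]
grip_width: 0.0222
grip_force: 30.0
```

Request:
{"api": "step_arm", "payload": {
  "motion": [
    {"grip":-1,"dp":[0.01,0.04,0],"turn":0},
    {"grip":-1,"dp":[0.01,0.08,0],"turn":0},
    {"grip":-1,"dp":[0.02,0.12,0],"turn":0},
    {"grip":-1,"dp":[0.02,0.16,0],"turn":0},
    {"grip":-1,"dp":[0.03,0.2,0],"turn":0},
    {"grip":-1,"dp":[0.03,0.24,0],"turn":0},
    {"grip":-1,"dp":[0.04,0.28,0],"turn":0},
    {"grip":-1,"dp":[0.04,0.3,0],"turn":0}
  ]
}}

```text
time_s: 13.7
ee_pos: [0.5474, 0.2475, 0.0955]
orientation: [[0.141, 0.99, -0.0], [0.99, -0.141, -0.001], [-0.001, -0.0, -1.0]]
force: [-0.2, -5.6, 2.4]
grip_width: 0.0219
grip_force: 30.0
```

Request:
{"api": "step_arm", "payload": {
  "motion": [
    {"grip":-1,"dp":[0.01,0.03,0],"turn":0},
    {"grip":-1,"dp":[0.01,0.06,0],"turn":0},
    {"grip":-1,"dp":[0.01,0.09,0],"turn":0},
    {"grip":-1,"dp":[0.02,0.12,0],"turn":0},
    {"grip":-1,"dp":[0.02,0.15,0],"turn":0},
    {"grip":-1,"dp":[0.03,0.18,0],"turn":0},
    {"grip":-1,"dp":[0.03,0.2,0],"turn":0},
    {"grip":-1,"dp":[0.03,0.2,0],"turn":0}
  ]
}}

```text
time_s: 14.5
ee_pos: [0.5477, 0.2495, 0.0955]
orientation: [[0.141, 0.99, -0.0], [0.99, -0.141, -0.001], [-0.001, -0.0, -1.0]]
force: [-1.1, -5.0, 2.1]
grip_width: 0.0219
grip_force: 30.0
```

Request:
{"api": "step_arm", "payload": {
  "motion": [
    {"grip":-1,"dp":[0.01,0.03,0],"turn":0},
    {"grip":-1,"dp":[0.01,0.06,0],"turn":0},
    {"grip":-1,"dp":[0.01,0.09,0],"turn":0},
    {"grip":-1,"dp":[0.02,0.12,0],"turn":0},
    {"grip":-1,"dp":[0.02,0.15,0],"turn":0},
    {"grip":-1,"dp":[0.03,0.18,0],"turn":0},
    {"grip":-1,"dp":[0.03,0.2,0],"turn":0},
    {"grip":-1,"dp":[0.03,0.2,0],"turn":0}
  ]
}}

```text
time_s: 15.3
ee_pos: [0.548, 0.2514, 0.0955]
orientation: [[0.141, 0.99, -0.0], [0.99, -0.141, -0.001], [-0.001, -0.0, -1.0]]
force: [-1.0, -6.8, 2.1]
grip_width: 0.0216
grip_force: 30.0
```

Run:
```python
from h import *
d=cams.capture("wrist"); a=d["img"]
cv2.imwrite("pics/w4.png",cv2.resize(a,None,fx=1.4,fy=1.4)[:,:,::-1]); s=arm.sense(); print(s["ee_pos"],s["force"])
```

```text
[0.54802482 0.25148229 0.09553137] [-1.35468971 -5.81851901  1.2947767 ]
```

View pics/w4.png

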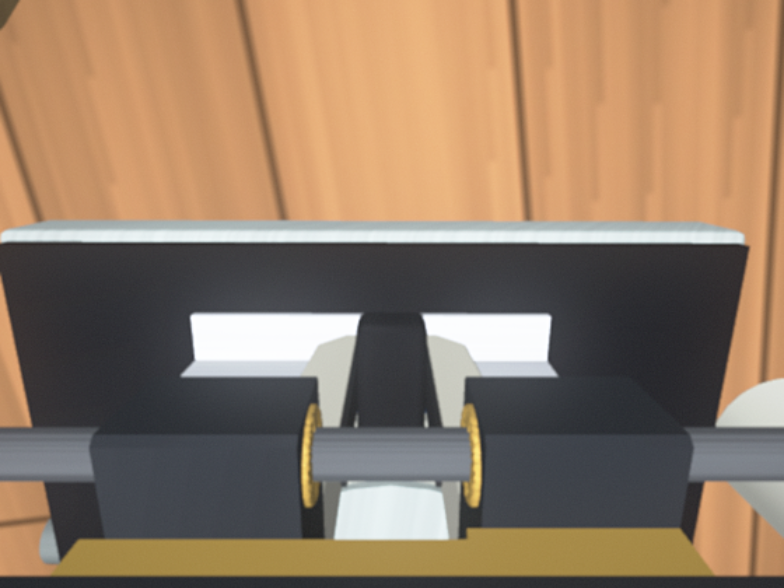

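The fence's near top edge is at row ~362 and the handle tip at row ~314 in the 1.4x view. I'll use them to get the remaining gap.

Run:
```python
from h import *
d=cams.capture("wrist"); s=arm.sense(); p=np.array(s["ee_pos"]); y=np.array([.1395,.990])
print("force",s["force"])
face=[unproj(d,(x/1.4,361/1.4),.075) for x in (250,520)]
tip=unproj(d,(392/1.4,313/1.4),.119)
e=[unproj(d,(x/1.4,361/1.4),.075)[:2]@np.array([.990,-.1395]) for x in (192,551)]
print("face s rel grasp",[(f[:2]-p[:2])@y for f in face],"tip",(tip[:2]-p[:2])@y, "fence mid x rel",np.mean(e)-p[:2]@np.array([.990,-.1395]),e[1]-e[0])
```

```text
force [-1.43453175 -5.15851096  1.55032352]
face s rel grasp [np.float64(-0.010545185254804582), np.float64(-0.010577170041587494)] tip 0.02448893545268776 fence mid x rel -0.00833493238043348 0.14457414047531403
```

Run:
```python
from h import *
d=cams.capture("wrist"); s=arm.sense(); p=np.array(s["ee_pos"])[:2]; y=np.array([.1395,.990]);x_=np.array([.990,-.1395])
for r,a,b in ((377,181,558),(370,187,554)):
    A,B=[unproj(d,(x/1.4,r/1.4),.075)[:2] for x in (a,b)]
    print(r,(A-p)@y,(B-p)@y,"len",(B-A)@x_,"mid x",((A+B)/2-p)@x_)
# from w2: ring, fence with pose then (reuse calibration offset): camera at TCP (.5173,.1096,.2705)
```

```text
377 -0.01756905739530501 -0.017607219912192943 len 0.15320698917975573 mid x -0.009233303183967844
370 -0.014477149091636924 -0.014517356827138216 len 0.14855093331779168 mid x -0.008789145359784948
```

Request:
{"api": "step_arm", "payload": {
  "motion": [
    {"grip":-1,"dp":[0.01,0.03,0],"turn":0},
    {"grip":-1,"dp":[0.01,0.06,0],"turn":0},
    {"grip":-1,"dp":[0.01,0.09,0],"turn":0},
    {"grip":-1,"dp":[0.02,0.12,0],"turn":0},
    {"grip":-1,"dp":[0.02,0.15,0],"turn":0},
    {"grip":-1,"dp":[0.03,0.18,0],"turn":0},
    {"grip":-1,"dp":[0.03,0.2,0],"turn":0},
    {"grip":-1,"dp":[0.03,0.2,0],"turn":0}
  ]
}}

```text
time_s: 16.25
ee_pos: [0.5482, 0.2525, 0.0953]
orientation: [[0.141, 0.99, -0.001], [0.99, -0.141, -0.003], [-0.003, -0.001, -1.0]]
force: [-2.2, -13.5, 3.0]
grip_width: 0.0218
grip_force: 30.0
```

Request:
{"api": "step_arm", "payload": {
  "motion": [
    {"grip":-1,"dp":[0,0.02,0],"turn":0},
    {"grip":-1,"dp":[0.01,0.04,0],"turn":0},
    {"grip":-1,"dp":[0.01,0.04,0],"turn":0},
    {"grip":-1,"dp":[0.01,0.04,0],"turn":0},
    {"grip":-1,"dp":[0.01,0.04,0],"turn":0},
    {"grip":-1,"dp":[0.01,0.04,0],"turn":0},
    {"grip":-1,"dp":[0.01,0.04,0],"turn":0},
    {"grip":-1,"dp":[0.01,0.04,0],"turn":0}
  ]
}}

```text
time_s: 17.05
ee_pos: [0.5482, 0.2526, 0.0952]
orientation: [[0.141, 0.99, -0.001], [0.99, -0.141, -0.004], [-0.004, -0.001, -1.0]]
force: [-2.5, -14.2, 2.5]
grip_width: 0.0213
grip_force: 30.0
```

The force rose from about 6 N to 14 N and the pot stopped moving, so it bears on the stop. Now I release and lift straight up.

Request:
{"api": "step_arm", "payload": {
  "motion": [
    {"grip":-0.5,"dp":[0,0,0],"turn":0},
    {"grip":-0.3,"dp":[0,0,0],"turn":0},
    {"grip":0,"dp":[0,0,0],"turn":0},
    {"grip":0,"dp":[0,0,0],"turn":0},
    {"grip":0,"dp":[0,0,0],"turn":0},
    {"grip":0,"dp":[0,0,2],"turn":0},
    {"grip":0,"dp":[0,0,6],"turn":0},
    {"grip":0,"dp":[0,0,10],"turn":0}
  ]
}}

```text
time_s: 17.85
ee_pos: [0.5481, 0.2547, 0.1964]
orientation: [[0.14, 0.99, -0.001], [0.99, -0.14, -0.0], [-0.001, -0.001, -1.0]]
force: [-0.4, -0.6, -0.6]
grip_width: 0.0465
grip_force: 0.0
```

Request:
{"api": "step_arm", "payload": {
  "motion": [
    {"grip":0,"dp":[0,0,4],"turn":0},
    {"grip":0,"dp":[0,0,8],"turn":0},
    {"grip":0,"dp":[-3,3,10],"turn":0},
    {"grip":0,"dp":[-5,7,10],"turn":0},
    {"grip":0,"dp":[-7,11,10],"turn":0},
    {"grip":0,"dp":[-9,15,10],"turn":0},
    {"grip":0,"dp":[-11,19,10],"turn":0},
    {"grip":0,"dp":[-13,23,10],"turn":0}
  ]
}}

```text
time_s: 18.65
ee_pos: [0.4173, 0.4863, 0.2958]
orientation: [[0.14, 0.99, 0.0], [0.99, -0.14, 0.0], [0.0, 0.0, -1.0]]
force: [1.3, -0.3, 0.6]
grip_width: 0.0465
grip_force: 0.0
```

Run:
```python
from h import *
d=cams.capture("top"); a=d["img"][120:350,180:460,::-1]
cv2.imwrite("pics/c6.png",cv2.resize(a,None,fx=2.6,fy=2.6,interpolation=2))
d=cams.capture("side"); a=d["img"][160:360,180:430,::-1]
cv2.imwrite("pics/c7.png",cv2.resize(a,None,fx=3,fy=3,interpolation=2)); s=arm.sense(); print(s["ee_pos"],s["force"],s["time_s"])
```

```text
[0.41590616 0.48838531 0.29493756] [ 0.10023192 -0.64868198  0.47283256] 18.75
```

View pics/c6.png

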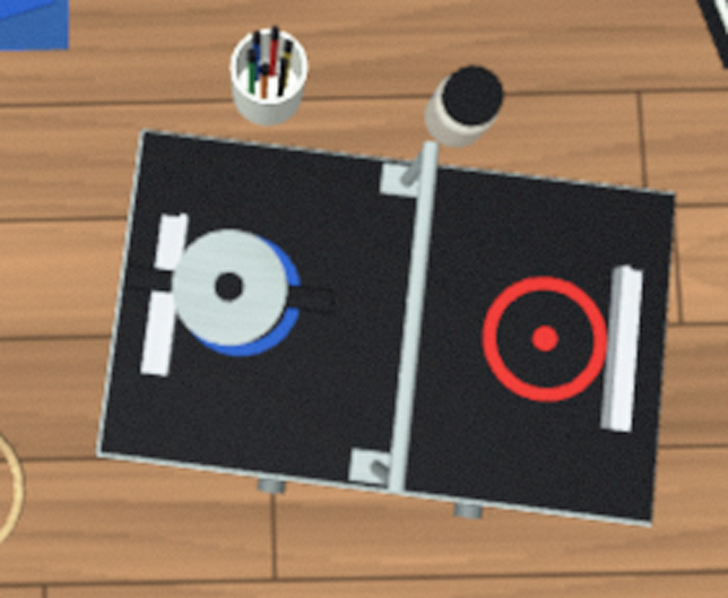

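View pics/c7.png

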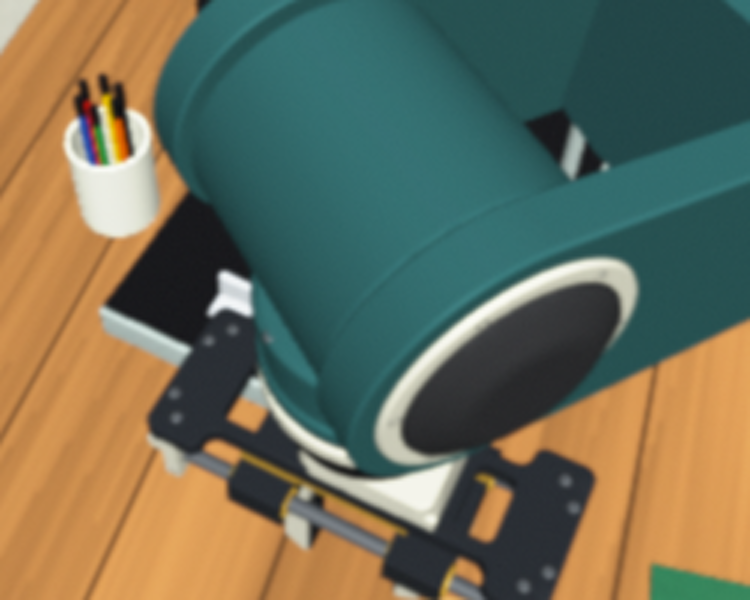

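Run:
```python
from h import *
d=cams.capture("top"); f=lambda x,y:(180+x/2.6,120+y/2.6)
k=unproj(d,f(229,286),.141)[:2]; b=unproj(d,f(240,294),.045)[:2]
y=np.array([.1395,.990]);x=np.array([.990,-.1395])
print("pot-ring x,y",(k-b)@x,(k-b)@y)
h=unproj(d,f(333,300),.119)[:2]; print("yaw from knob-tip",np.arctan2(-(k-h)[0],(k-h)[1]),np.linalg.norm(k-h))
g=unproj(d,f(150,281.5),.119)[:2]; print("yaw h-g",np.arctan2(-(g-h)[0],(g-h)[1]))
```

```text
pot-ring x,y -0.00045733491145003924 0.009352479287875935
yaw from knob-tip -0.13874770472679118 0.09871274935599827
yaw h-g -0.12222497330595372
```

The pot is centred across the ring to within about 1 mm and sits 9 mm past its centre, in contact range. Its yaw matches the hob's to about 1°, and nothing else has moved.

```bash
python3 -c "
from plant import arm
print(arm.job_done())"
```

```text
the job is handed in; nothing more can be done
None
```

The job is handed in: the pot slid under the rail with a handle change and was pressed against the stop on the blue ring (about 14 N at the wrist). It was left there centred, its handles along the hob to within about 1°, at about 19 s on the clock.

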